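# Find the rocking pan cover and press it home

## Robot

A 6-joint arm with a two-finger parallel gripper is mounted at the origin on the work surface. World frame = base frame: x ahead of the robot, y to its left, z up, the work surface at z = 0. Lengths are in m, angles in rad, forces in N, time in s.
With the tool pointing down it reaches from about 0.275 to 0.85 m from the base axis. Payload 5.2 kg.
Tool frame: the origin (TCP) lies at the very end of the fingers, on their centre line; the grasp point (between the pads) lies 19 mm behind it; z points along the fingers, y is the line along which they close (so a half turn about z gives the same grasp; the last joint's range is limited). The gripper opens to 85 mm and grips with 20 to 120 N. Pads are 22 mm wide; open, the fingers measure 114 mm over their backs; the gripper's body (76 mm by 85 mm) begins 54 mm behind the grasp point. The pads swing forward as they close: fully open they stand 13 mm farther back than shut.
Start: joints at [-1.534, 0.259, 1.535, -0, 1.348, -0.203], TCP at [0.131, -0.534, 0.203] pointing down, gripper open.
Joint ranges: [-3.14, 3.14], [-0.91, 2.08], [0.19, 2.58], [-1.22, 4.36], [0.22, 2.71], [-3.12, 3.12]. Speed limits (rad/s): [2.57, 2.57, 3.14, 3.14, 3.14, 3.14].

## Interface

Orientations are given as a unit quaternion [x, y, z, w].
In Python, from bench import env, cams, workorder gives the robot as it stands.
- The arm moves only by the tool carry_out, never from a script. Its argument "rows" is a list of rows, each a list of 2 entries, a list of its own where there are three numbers: the shift along the tool's x, y, z in m, then the turn about the tool's z in rad. A call has exactly 8 rows; each row shifts and turns the commanded pose from where the row before left it, along the tool's axes as they then stand; what a row does not reach is not made up. A row lasts 1/10 s, in which the tool goes at most 50 mm and 8.59 degrees, less where a joint would pass 70% of its speed; a pose out of reach is approached as far as the arm can. A call is refused whole if a number of a shift passes 0.05 or a number of a turn 0.15, either way. A call with a gripper value outside its range is refused whole. "claw" is the closure in counts, from 0 (fully open) to 255 (shut), set as the call begins (left out, the last holds). The fingers move at their own pace and stop on an object; "squeeze" is the grip in N (left out, the last holds). Time passes only in rows, so rows that do not move let the fingers close, or fill a call up. It gives the time, the measured TCP pose, the force, the opening and the grip force at its end, in the units of the state.
- env.state(): the state, without advancing time (a new reading comes with each control period).
- cams.camera(name): name is "scene" or "top" or "wrist"; returns the picture (420x560x3 uint8, red, green, blue); there is no depth.
- cams.camera_info(name): a dict with "camera_matrix" (3x3 intrinsics, pixels), "dist_coeffs" ([k1, k2, p1, p2, k3] as OpenCV has them; the pictures are not rectified), "extrinsics" (4x4, takes a point from world to camera coordinates). Camera axes: x right, y down, z forward; pixel columns grow to the right and rows downward; lengths in m; the calibration is good to about 2 mm. A picture is of the moment at which its call begins: read the wrist's pose just before it. camera_info takes no time and is no camera call; for the wrist camera it gives the pose at the moment of the call.
- workorder.close_job(): hands the job in; it is judged then, once.
The state is a dict: "time_s": time; "joint_pos": joint angles; "dq": joint speeds; "joint_torque": joint torques, N m; "tool_pos": TCP position; "eef_rot": TCP orientation; "contact_force": force on the tool from outside, world axes, zero at the start; "moment": the same for the moment, N m; "gripper_width": finger opening in m; "gripper_force": force on a finger pad.
Only numpy, scipy, OpenCV 4.12 (cv2) and the standard library are available. Lean on these libraries where they do the work, as an engineer would, in place of code of your own. Each camera call takes 0.05 s, during which the arm holds its last target. There are 200 camera calls.

## Task

One of the four white covers in the open paint box is not seated and rocks. Press near the edges of the covers with a fingertip until you find the one that tips under the finger, then press that one down on its middle until it is fully home, level with the other three. Do not lift any cover out of the box, and leave the other things where they stand.

Things in the scene. Friction and masses are not known exactly. Their poses are not given: they have to be found in the camera images.
- paint_box: a dark steel paint box fixed to the table, 19 mm high, with four square wells (67 mm wide, floor 12 mm above the table, 7 mm rails around), one cover in each. Origin on the table under the centre of the wells; x points away from the robot to the row of colour pans and the open white lid, y left. Well centres at x = +/-56, y = +/-40 mm in its frame; box from x = -106 to 130, y = +/-88 mm.
- wells (a point): the centre of the four wells at floor height, 12 mm above the box's origin, axes as the box. Under the middle of each well a 14 mm square post. Under three covers it is fully down; under the rocking one, whichever it is, it stands 4 mm up, and that cover rests level on it, 4 mm above the others. A press of about 13 N on that cover's middle pushes the post down those 4 mm and it stays down.
- cover_1: one of four identical white plastic pan covers, 64 x 64 x 12 mm, solid, 40 to 65 g. Origin at the centre of its underside, z up. Home, its top is 24 mm above the table. Any one of the four may be the rocking one: pressed with 1 to 3 N at 20 to 25 mm from its middle, that one tips about 0.16 rad (this edge drops 4 mm to the floor, the far one rises) and lies level again when let go; seated ones do not tip.
- cover_2: one of four identical white plastic pan covers, 64 x 64 x 12 mm, solid, 40 to 65 g. Origin at the centre of its underside, z up. Home, its top is 24 mm above the table. Any one of the four may be the rocking one: pressed with 1 to 3 N at 20 to 25 mm from its middle, that one tips about 0.16 rad (this edge drops 4 mm to the floor, the far one rises) and lies level again when let go; seated ones do not tip.
- cover_3: one of four identical white plastic pan covers, 64 x 64 x 12 mm, solid, 40 to 65 g. Origin at the centre of its underside, z up. Home, its top is 24 mm above the table. Any one of the four may be the rocking one: pressed with 1 to 3 N at 20 to 25 mm from its middle, that one tips about 0.16 rad (this edge drops 4 mm to the floor, the far one rises) and lies level again when let go; seated ones do not tip.
- cover_4: one of four identical white plastic pan covers, 64 x 64 x 12 mm, solid, 40 to 65 g. Origin at the centre of its underside, z up. Home, its top is 24 mm above the table. Any one of the four may be the rocking one: pressed with 1 to 3 N at 20 to 25 mm from its middle, that one tips about 0.16 rad (this edge drops 4 mm to the floor, the far one rises) and lies level again when let go; seated ones do not tip.
- dipper: a small steel cup, 28 mm across, 18 mm high, standing on the 45 mm wide rail between the near and far pair of wells, at its left. Origin under its centre. Leave alone.
- sharpener: an aluminium pencil sharpener, 14 x 25 x 11 mm, on the same rail at its right. Origin under its centre. Leave alone.
- water_jar: an open glass jar, 70 mm across, 85 mm high, left of the box. Origin under its centre. Leave alone.
- eraser: a grey eraser block, 45 x 22 x 12 mm, left of the box. Origin under its centre. Leave alone.
- brush: a flat paint brush about 205 mm long and 11 mm high, lying right of the box. Origin under the middle of its wooden handle, x towards the bristles. Leave alone.
- pigment_jar: a closed amber jar, 44 mm across, 50 mm high, right of the box. Origin under its centre. Leave alone.
- mixing_bowl: a white ceramic bowl, 80 mm across, 35 mm high, right of the box. Origin under its centre. Leave alone.
Mind the look-alikes: they are no part of the job. What is shaped like the cover_4 but brown is not meant. What is shaped like the cover_2 but brown is not meant.

How it is judged:
On the way, in this order (a step that is already met when the one before it is completed fails the run):
1. the unseated cover is tipped by a fingertip pressing near its edge (((angle between cover_1's own z axis and vertical above 0.06 rad and contact force between the fingers and cover_1 above 0.3 N) or (angle between cover_2's own z axis and vertical above 0.06 rad and contact force between the fingers and cover_2 above 0.3 N) or (angle between cover_3's own z axis and vertical above 0.06 rad and contact force between the fingers and cover_3 above 0.3 N) or (angle between cover_4's own z axis and vertical above 0.06 rad and contact force between the fingers and cover_4 above 0.3 N))), for 0.1 s.
2. all four covers are home and level (z of each of cover_1, cover_2, cover_3, cover_4 in the frame of paint_box below 0.0136 m and angle between each of cover_1, cover_2, cover_3, cover_4's own z axis and vertical below 0.04 rad), for 0.2 s.
At the end, for the whole second after the job is handed in: All four covers lie at rest in their wells, underside centre less than 1.6 mm above the well floor and tilted less than 0.04 rad, and the other things are within 20 mm of where they started (all of step 2 and linear speed of each of cover_1, cover_2, cover_3, cover_4 below 0.02 m/s and distance of each of dipper, sharpener, water_jar, eraser, brush, pigment_jar, mixing_bowl from where it was at the start of the episode below 0.02 m); the robot touches nothing.
It fails at once if a cover is lifted out of its well (z of any of cover_1, cover_2, cover_3, cover_4 in the frame of paint_box above 0.024 m).
It fails at once if one of the other things is pushed 20 mm or more from its place (distance of any of dipper, sharpener, water_jar, eraser, brush, pigment_jar, mixing_bowl from where it was at the start of the episode above 0.02 m).
It also fails if it takes over 48 s, if anything falls off the work surface, if the arm or the gripper's body presses on something with over 40 N, if the wrist force passes 120 N, or if a joint passes its speed limit or range.

## Working session

There is one attempt and no reset: what is moved stays moved. The work goes in short steps, Python scripts to look and compute and a tool call to move; the robot and the scene stay as the last step left them, time stands still between calls to the robot, and variables do not carry over. Pictures are saved under pics/ and viewed, at most 10 in all, crops included, and the job is handed in when it is done.

Besides the shell and the picture viewer there is one more tool, called after ">>>" by a JSON object that holds its "name" and its "arguments". carry_out: Moves the arm, as the interface text tells. Its arguments: {"type":"object","properties":{"rows":{"type":"array","items":{"type":"array"}},"claw":{"type":"number"},"squeeze":{"type":"number"}},"required":["rows"]}

```bash
ls; mkdir -p pics; python3 - <<'E'
from bench import env,cams
import cv2
print(env.state())
for n in("top","scene"):
    cv2.imwrite(f"pics/{n}0.png",cams.camera(n)[:,:,::-1]); i=cams.camera_info(n); print(n,i)
E
```

```text
pics
{'time_s': 0.0, 'joint_pos': array([-1.53378657e+00,  2.59341471e-01,  1.53610771e+00, -1.90763355e-05,
        1.34796524e+00, -2.02794408e-01]), 'dq': array([ 6.39457933e-04,  4.83817747e-04,  4.70318715e-04,  2.01277565e-05,
        7.57537858e-04, -1.24211235e-03]), 'joint_torque': array([ 2.64112296e-04, -4.46026826e+01, -2.90570515e+01, -1.59769238e-04,
        1.18739490e-02, -2.03703286e-05]), 'tool_pos': array([ 0.13062866, -0.53366569,  0.20196566]), 'eef_rot': array([ 9.92819688e-01,  1.19617045e-01,  6.61504210e-05, -9.08527057e-04]), 'contact_force': array([0.54127899, 0.23359506, 0.02083451]), 'moment': array([ 0.04719921, -0.01569255,  0.02416673]), 'gripper_force': 0.0, 'gripper_width': 0.0852834786733128}
top {'camera_matrix': array([[539.48503984,   0.        , 283.66554572],
       [  0.        , 539.48503984, 199.4156992 ],
       [  0.        ,   0.        ,   1.        ]]), 'dist_coeffs': array([0.01779003, 0.        , 0.        , 0.        , 0.        ]), 'extrinsics': array([[-0.00441164, -0.99998692,  0.00258726,  0.01826037],
       [-0.98787592,  0.00395667, -0.15519506,  0.53700439],
       [ 0.1551828 , -0.00324056, -0.98788046,  1.14428649],
       [ 0.        ,  0.        ,  0.        ,  1.        ]])}
scene {'camera_matrix': array([[396.98933799,   0.        , 279.5687373 ],
       [  0.        , 396.98933799, 204.74182753],
       [  0.        ,   0.        ,   1.        ]]), 'dist_coeffs': array([-0.02833047,  0.        ,  0.        ,  0.        ,  0.        ]), 'extrinsics': array([[ 0.75336972,  0.65759177,  0.00266995, -0.43276042],
       [ 0.47384461, -0.54003568, -0.69558087, -0.20339746],
       [-0.45596639,  0.52529471, -0.71844284,  1.09515868],
       [ 0.        ,  0.        ,  0.        ,  1.        ]])}
```

View pics/top0.png

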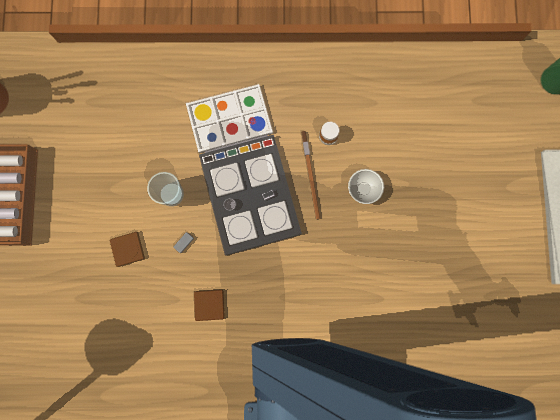

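View pics/scene0.png

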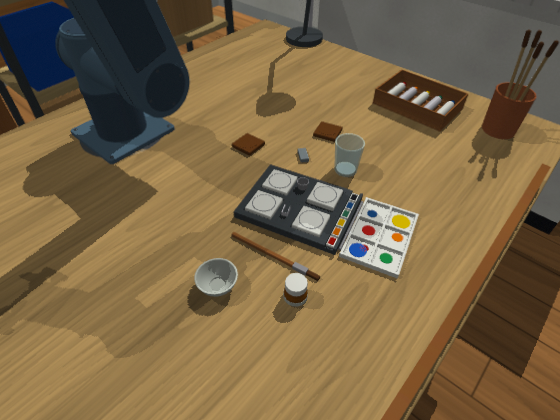

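The top view shows white covers at about (227,179), (261,170), (240,228) and (275,219). The look-alikes are the brown blocks at (127,249) and (210,305), and the white lid at (230,118) is also not wanted. I choose the four white squares with ring marks inside the dark box. The dipper is at (231,204) and the sharpener at (268,194).

```bash
cat > h.py <<'E'
import numpy as np,cv2
from bench import env,cams
def ray(n,uv,inf=None):
    i=inf or cams.camera_info(n); E=i["extrinsics"]
    p=cv2.undistortPoints(np.array(uv,float).reshape(-1,1,2),i["camera_matrix"],i["dist_coeffs"])[:,0]
    d=np.c_[p,np.ones(len(p))]@E[:3,:3]; return -E[:3,:3].T@E[:3,3],d
def at(n,uv,z,inf=None):
    c,d=ray(n,uv,inf); return c+d*((z-c[2])/d[:,2])[:,None]
def blobs(img,seeds,thr):
    g=img.min(2); m=(g>thr).astype(np.uint8); m=cv2.morphologyEx(m,cv2.MORPH_CLOSE,np.ones((5,5)))
    k,l,s,c=cv2.connectedComponentsWithStats(m)
    return [(s[l[v,u],4],c[l[v,u]]) for u,v in seeds]
E
python3 - <<'E'
from h import *
S={"top":[(227,179),(261,170),(240,228),(275,219)],"scene":[(325,194),(311,219),(279,181),(264,203)]}
C={}
for n in S:
    im=cv2.imread(f"pics/{n}0.png")
    print(n,[im[v,u].tolist() for u,v in S[n]])
    b=blobs(im,S[n],130); print([(x[0],x[1].round(1)) for x in b]); C[n]=np.array([x[1] for x in b])
P=at("top",C["top"],.024); print(P.round(4), P.mean(0))
f=P[:2].mean(0)-P[2:].mean(0); print("yaw",np.arctan2(f[1],f[0]),np.linalg.norm(f)); g=P[[0,2]].mean(0)-P[[1,3]].mean(0); print(np.arctan2(-g[0],g[1]),np.linalg.norm(g))
c1,d1=ray("top",C["top"]); c2,d2=ray("scene",C["scene"])
for a,b in zip(d1,d2):
    t=np.linalg.lstsq(np.c_[a,-b],c2-c1,rcond=None)[0]; print(((c1+a*t[0]+c2+b*t[1])/2).round(4),np.linalg.norm(c1+a*t[0]-c2-b*t[1]).round(4))
im=cv2.imread("pics/top0.png")[140:270,180:320]; cv2.imwrite("pics/crop.png",cv2.resize(im,None,fx=4,fy=4,interpolation=2))
E
```

```text
top [[186, 199, 207], [190, 199, 208], [190, 202, 211], [192, 204, 212]]
[(np.int32(770), array([226.5, 179.1])), (np.int32(759), array([261.1, 170. ])), (np.int32(797), array([239.5, 227.3])), (np.int32(791), array([274.3, 217.6]))]
scene [[174, 182, 181], [174, 182, 181], [171, 179, 177], [171, 178, 178]]
[(np.int32(542), array([325.1, 194.2])), (np.int32(654), array([311. , 219.7])), (np.int32(480), array([279.8, 180.5])), (np.int32(597), array([264.7, 202.9]))]
[[0.5867 0.144  0.024 ]
 [0.607  0.0663 0.024 ]
 [0.4779 0.1141 0.024 ]
 [0.499  0.0369 0.024 ]] [0.54264408 0.09032627 0.024     ]
yaw 0.2670288168720881 0.11240235404324014
0.26208102740564104 0.08013121307691945
[0.5851 0.1429 0.0291] 0.0016
[0.6062 0.0656 0.0245] 0.0019
[0.4772 0.1134 0.0253] 0.0015
[0.499  0.0369 0.0247] 0.0001
```

View pics/crop.png

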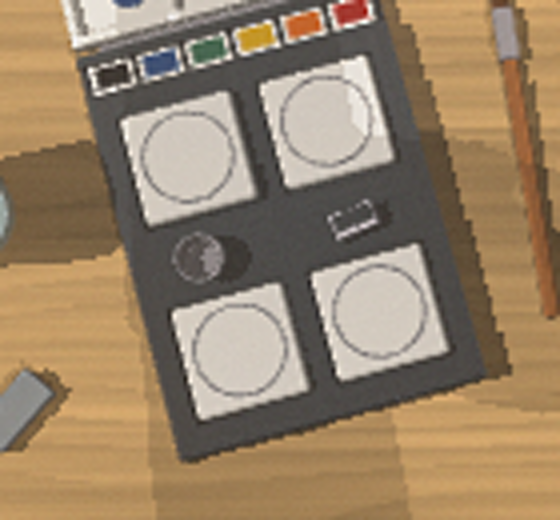

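The triangulated tops stand at 29, 24.5, 25 and 25 mm, so the far-left cover (227,179) looks raised. I'll approach its far edge and test it by pressing.

>>> {"name": "carry_out", "arguments": {"rows": [[[0.02,-0.016,0],-0.0245],[[0.027,-0.0225,0],0],[[0.027,-0.0225,0],0],[[0.027,-0.0225,0],0],[[0.027,-0.0225,0],0],[[0.027,-0.0225,0],0],[[0.027,-0.0225,0],0],[[0.027,-0.0225,0],0]], "claw": 255, "squeeze": 20}}

```text
time_s: 0.9
tool_pos: [0.288, -0.3111, 0.2026]
eef_rot: [0.991, 0.132, -0.0, -0.0]
contact_force: [0.8, -1.1, 0.4]
gripper_width: 0.0002
gripper_force: 0.0
```

>>> {"name": "carry_out", "arguments": {"rows": [[[0.027,-0.0225,0],0],[[0.027,-0.0225,0],0],[[0.027,-0.0225,0],0],[[0.027,-0.0225,0],0],[[0.027,-0.0225,0],0],[[0.027,-0.0225,0],0],[[0.027,-0.0225,0],0],[[0.027,-0.0225,0],0]]}}

```text
time_s: 1.7
tool_pos: [0.4495, -0.0809, 0.2026]
eef_rot: [0.991, 0.132, -0.0, -0.0]
contact_force: [0.8, -0.9, -0.3]
gripper_width: 0.0001
gripper_force: 0.0
```

>>> {"name": "carry_out", "arguments": {"rows": [[[0.027,-0.0225,0],0],[[0.027,-0.0225,0],0],[[0.027,-0.0225,0],0],[[0.027,-0.0225,0],0],[[0.027,-0.0225,0],0],[[0.027,-0.0225,0],0],[[0.027,-0.0225,0],0],[[0.0,0,0],0]]}}

```text
time_s: 2.5
tool_pos: [0.5916, 0.1224, 0.2017]
eef_rot: [0.991, 0.133, -0.0, -0.001]
contact_force: [0.1, -0.9, 0.1]
gripper_width: 0.0001
gripper_force: 0.0
```

```bash
cat > res.py <<'E'
import sys
from h import *
from scipy.spatial.transform import Rotation as R
def res(t):
    s=env.state(); r=R.from_quat(s["eef_rot"]); print("pos",s["tool_pos"].round(4),"F",s["contact_force"].round(2),"t",s["time_s"],"w",s["gripper_width"])
    x=r.as_matrix()[:,0]; print("yaw",np.arctan2(x[1],x[0]).round(4),"shift",r.inv().apply(np.array(t)-s["tool_pos"]).round(4))
if len(sys.argv)>3: res([float(a) for a in sys.argv[1:4]])
E
python3 res.py .608 .1495 .05; python3 -c "
from h import *
i=cams.camera_info('wrist');im=cams.camera('wrist')[:,:,::-1];cv2.imwrite('pics/w1.png',im);print(i)"
```

```text
pos [0.5916 0.1224 0.2017] F [ 0.11 -0.85  0.11] t 2.5 w 0.00011042117467668446
yaw 0.2677 shift [ 0.0229 -0.0216  0.1518]
{'camera_matrix': array([[301.99298149,   0.        , 279.16606851],
       [  0.        , 301.99298149, 218.29656509],
       [  0.        ,   0.        ,   1.        ]]), 'dist_coeffs': array([-0.060513,  0.      ,  0.      ,  0.      ,  0.      ]), 'extrinsics': array([[ 0.26381804, -0.96456944, -0.00241537, -0.03697813],
       [-0.9285767 , -0.25464981,  0.26999776,  0.54743331],
       [-0.26104667, -0.06898742, -0.96285792,  0.53942956],
       [ 0.        ,  0.        ,  0.        ,  1.        ]])}
```

View pics/w1.png

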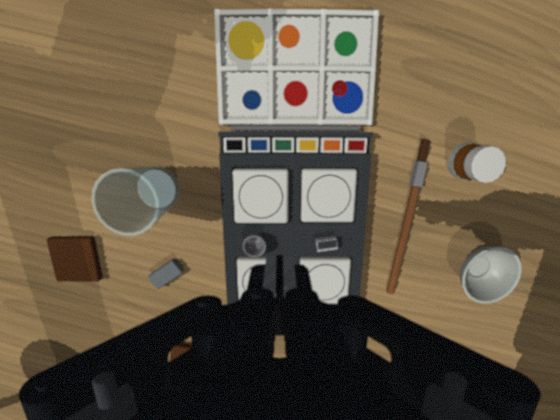

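The wrist view shows the far-left cover at (261,195), the far-right one at (328,195) and the dipper at (255,244). The way down is clear.

```bash
python3 - <<'E'
from h import *
b=blobs(cv2.imread("pics/w1.png"),[(261,185),(328,185)],110); print(b)
C=[x[1] for x in b]
i=cams.camera_info("wrist")
print(at("wrist",C,.024,i),at("wrist",C[:1],.028,i),at("top",[[226.5,179.1]],.028))
E
```

```text
[(np.int32(2937), array([260.15491999, 195.34763364])), (np.int32(2855), array([327.59334501, 194.78248687]))]
[[0.58436297 0.14287271 0.024     ]
 [0.60586853 0.06686928 0.024     ]] [[0.58521065 0.14283245 0.028     ]] [[0.58577401 0.14362588 0.028     ]]
```

>>> {"name": "carry_out", "arguments": {"rows": [[[0.006,-0.0055,0.02],0],[[0.006,-0.0055,0.03],0],[[0.006,-0.0055,0.03],0],[[0.005,-0.005,0.03],0],[[0,0,0.03],0],[[0,0,0.01],0],[[0,0,0],0],[[0,0,0],0]]}}

```text
time_s: 3.35
tool_pos: [0.6076, 0.1452, 0.0541]
eef_rot: [0.991, 0.131, 0.001, 0.0]
contact_force: [0.5, 0.3, 0.6]
gripper_width: -0.0001
gripper_force: 0.0
```

```bash
python3 res.py .608 .1495 .030
```

```text
pos [0.6076 0.1452 0.0541] F [0.5  0.33 0.63] t 3.35 w -5.804270167357573e-05
yaw 0.2637 shift [ 0.0015 -0.004   0.0241]
```

>>> {"name": "carry_out", "arguments": {"rows": [[[0.001,-0.002,0.008],0],[[0,-0.0015,0.008],0],[[0,0,0.004],0],[[0,0,0.001],0],[[0,0,0.001],0],[[0,0,0],0],[[0,0,0],0],[[0,0,0],0]]}}

```text
time_s: 4.15
tool_pos: [0.6072, 0.1494, 0.031]
eef_rot: [0.991, 0.132, 0.0, 0.0]
contact_force: [0.3, 0.7, -0.1]
gripper_width: -0.0002
gripper_force: 0.0
```

>>> {"name": "carry_out", "arguments": {"rows": [[[0,0,0.001],0],[[0,0,0.001],0],[[0,0,0.001],0],[[0,0,0.0005],0],[[0,0,0],0],[[0,0,0],0],[[0,0,0],0],[[0,0,0],0]]}}

```text
time_s: 4.95
tool_pos: [0.607, 0.1494, 0.0273]
eef_rot: [0.991, 0.132, 0.0, -0.0]
contact_force: [-0.4, 0.4, -0.6]
gripper_width: -0.0001
gripper_force: 0.0
```

>>> {"name": "carry_out", "arguments": {"rows": [[[0,0,0.0005],0],[[0,0,0.0005],0],[[0,0,0],0],[[0,0,0],0],[[0,0,0],0],[[0,0,0],0],[[0,0,0],0],[[0,0,0],0]]}}

```text
time_s: 5.75
tool_pos: [0.607, 0.1494, 0.0264]
eef_rot: [0.991, 0.132, 0.0, -0.0]
contact_force: [-0.2, 0.3, 0.2]
gripper_width: 0.0001
gripper_force: 0.0
```

```bash
python3 - <<'E'
from h import *
im=cams.camera('wrist')[:,:,::-1];cv2.imwrite('pics/w2.png',im);print(env.state()["contact_force"])
im=cams.camera('scene')[130:260,210:380,::-1];cv2.imwrite('pics/s2.png',cv2.resize(im,None,fx=4,fy=4,interpolation=2))
E
```

```text
[-0.10705128  0.18449961  0.11340893]
```

View pics/w2.png

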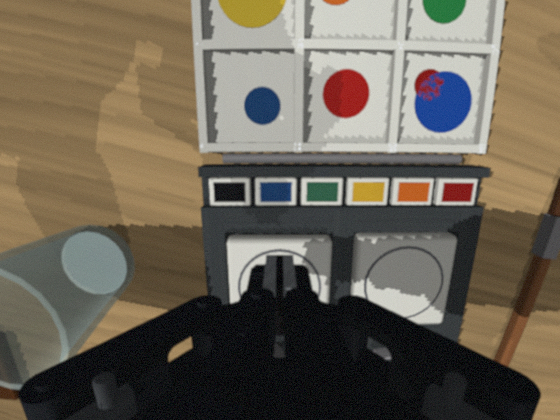

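```bash
python3 - <<'E'
from h import *
i=cams.camera_info('wrist');E=i["extrinsics"]
t=env.state()["tool_pos"];u=np.array([.965,.263,0]);l=np.array([-.263,.965,0]);c=np.array([.5855,.143,.028])
P=[t,t+.011*u,t+.011*u+[0,0,.03],c,c+.032*u,c+.032*u+.032*l,c+.032*u-.032*l,c+.032*u-[0,0,.004]]
p,_=cv2.projectPoints(np.array(P),cv2.Rodrigues(E[:3,:3])[0],E[:3,3],i["camera_matrix"],i["dist_coeffs"]);print(p[:,0].round())
E
```

```text
[[280. 254.]
 [280. 236.]
 [280. 256.]
 [281. 288.]
 [281. 240.]
 [227. 240.]
 [335. 239.]
 [281. 237.]]
```

View pics/s2.png

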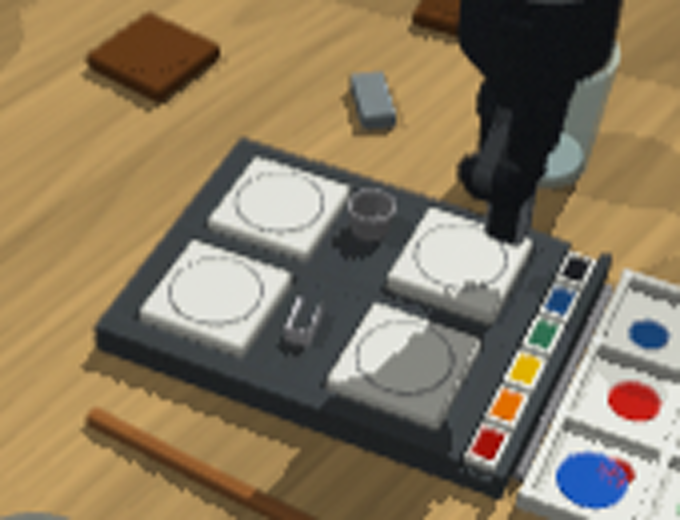

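The wrist view shows the fingertip at (280,255) near the far edge (row 236) of the far-left cover, and the scene crop shows that cover still level. I'll press further in small steps.

>>> {"name": "carry_out", "arguments": {"rows": [[[0,0,0.0005],0],[[0,0,0.0005],0],[[0,0,0.0],0],[[0,0,0],0],[[0,0,0],0],[[0,0,0],0],[[0,0,0],0],[[0,0,0],0]]}}

```text
time_s: 6.65
tool_pos: [0.607, 0.1494, 0.0253]
eef_rot: [0.991, 0.132, 0.0, -0.0]
contact_force: [-0.3, -0.6, -0.1]
gripper_width: -0.0001
gripper_force: 0.0
```

>>> {"name": "carry_out", "arguments": {"rows": [[[0,0,0.0005],0],[[0,0,0.0],0],[[0,0,0.0],0],[[0,0,0],0],[[0,0,0],0],[[0,0,0],0],[[0,0,0],0],[[0,0,0],0]]}}

```text
time_s: 7.45
tool_pos: [0.607, 0.1494, 0.0248]
eef_rot: [0.991, 0.132, -0.0, -0.0]
contact_force: [-0.1, -0.2, 0.7]
gripper_width: 0.0001
gripper_force: 0.0
```

>>> {"name": "carry_out", "arguments": {"rows": [[[0,0,0.0005],0],[[0,0,0.0],0],[[0,0,0.0],0],[[0,0,0],0],[[0,0,0],0],[[0,0,0],0],[[0,0,0],0],[[0,0,0],0]]}}

```text
time_s: 8.25
tool_pos: [0.607, 0.1494, 0.0243]
eef_rot: [0.991, 0.132, 0.0, -0.0]
contact_force: [0.3, -0.0, 1.0]
gripper_width: 0.0
gripper_force: 0.0
```

>>> {"name": "carry_out", "arguments": {"rows": [[[0,0,0.0005],0],[[0,0,0.0005],0],[[0,0,0.0],0],[[0,0,0],0],[[0,0,0],0],[[0,0,0],0],[[0,0,0],0],[[0,0,0],0]]}}

```text
time_s: 9.05
tool_pos: [0.607, 0.1494, 0.0233]
eef_rot: [0.991, 0.132, 0.0, 0.0]
contact_force: [0.1, -0.5, 1.2]
gripper_width: -0.0001
gripper_force: 0.0
```

```bash
python3 - <<'E'
from h import *
im=cams.camera('scene')[170:215,280:350,::-1];im0=cv2.imread('pics/scene0.png')[170:215,280:350]
w=cams.camera('wrist')[215:300,180:480,::-1]
a=cv2.resize(np.hstack([im0,im]),(780,250),interpolation=2);b=cv2.resize(w,(780,221),interpolation=2);cv2.imwrite('pics/s3.png',np.vstack([a,b]));print(env.state()["contact_force"])
E
```

```text
[ 0.35433494 -0.57518271  0.42114282]
```

View pics/s3.png

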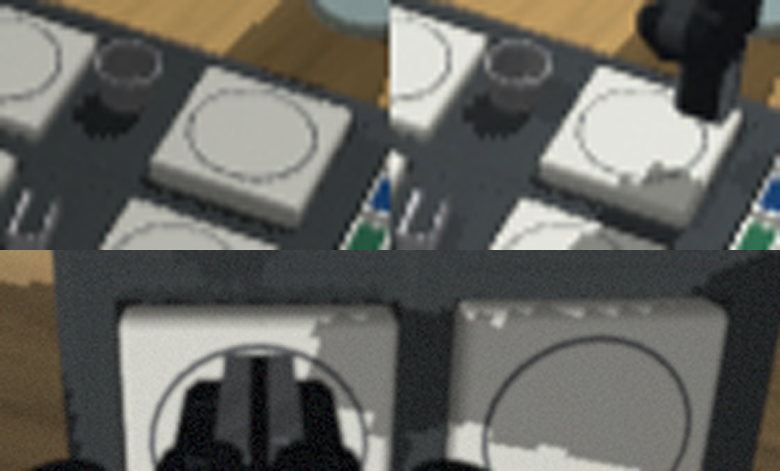

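The crops suggest the far-left cover's far edge has dropped, with a dark rim line above it at (260,303) in the wrist crop. I'll press until the force is definite.

>>> {"name": "carry_out", "arguments": {"rows": [[[0,0,0.0005],0],[[0,0,0.0],0],[[0,0,0.0],0],[[0,0,0],0],[[0,0,0],0],[[0,0,0],0],[[0,0,0],0],[[0,0,0],0]]}}

```text
time_s: 9.95
tool_pos: [0.607, 0.1494, 0.0228]
eef_rot: [0.991, 0.132, -0.0, -0.0]
contact_force: [0.5, -0.4, -1.1]
gripper_width: 0.0002
gripper_force: 0.0
```

>>> {"name": "carry_out", "arguments": {"rows": [[[0,0,0.0005],0],[[0,0,0.0],0],[[0,0,0.0],0],[[0,0,0],0],[[0,0,0],0],[[0,0,0],0],[[0,0,0],0],[[0,0,0],0]]}}

```text
time_s: 10.75
tool_pos: [0.607, 0.1494, 0.0223]
eef_rot: [0.991, 0.132, 0.0, 0.0]
contact_force: [-0.7, -0.2, 0.1]
gripper_width: 0.0001
gripper_force: 0.0
```

>>> {"name": "carry_out", "arguments": {"rows": [[[0,0,0.0005],0],[[0,0,0.0],0],[[0,0,0.0],0],[[0,0,0.0005],0],[[0,0,0],0],[[0,0,0],0],[[0,0,0],0],[[0,0,0],0]]}}

```text
time_s: 11.55
tool_pos: [0.607, 0.1494, 0.0213]
eef_rot: [0.991, 0.132, 0.0, 0.0]
contact_force: [0.1, -0.2, 0.2]
gripper_width: -0.0001
gripper_force: 0.0
```

```bash
python3 - <<'E'
from h import *
f=[]
for k in range(6):
    im=cams.camera('scene' if k else 'wrist')[:,:,::-1]; f.append(env.state()["contact_force"])
    if k==0: w=im[215:300,180:480]
print(np.mean(f,0),np.std(f,0))
im=im[170:215,280:350];im0=cv2.imread('pics/scene0.png')[170:215,280:350]
a=cv2.resize(np.hstack([im0,im]),(780,250),interpolation=2);b=cv2.resize(w,(780,221),interpolation=2);cv2.imwrite('pics/s4.png',np.vstack([a,b]))
E
```

```text
[-0.14977147 -0.01712341  0.1426261 ] [0.37507716 0.31262212 0.17988866]
```

View pics/s4.png

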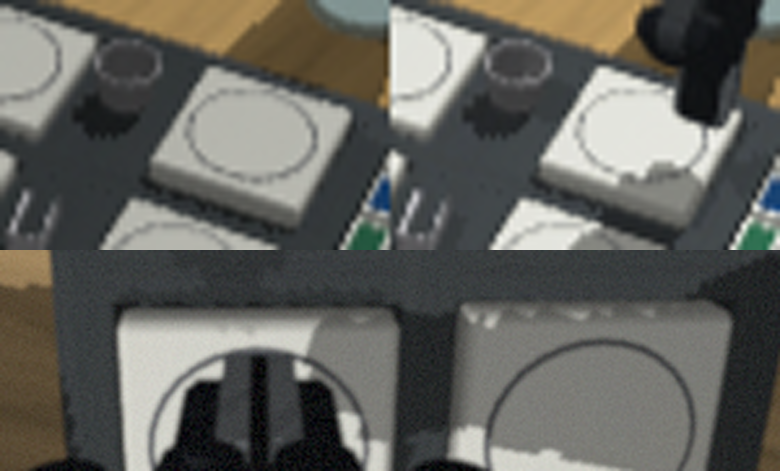

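>>> {"name": "carry_out", "arguments": {"rows": [[[0,0,0.0005],0],[[0,0,0.0],0],[[0,0,0.0],0],[[0,0,0.0005],0],[[0,0,0],0],[[0,0,0],0],[[0,0,0],0],[[0,0,0],0]]}}

```text
time_s: 12.65
tool_pos: [0.607, 0.1494, 0.0203]
eef_rot: [0.991, 0.132, 0.0, 0.0]
contact_force: [0.8, 0.8, 0.1]
gripper_width: 0.0
gripper_force: 0.0
```

>>> {"name": "carry_out", "arguments": {"rows": [[[0,0,0.0005],0],[[0,0,0.0],0],[[0,0,0.0],0],[[0,0,0.0005],0],[[0,0,0],0],[[0,0,0],0],[[0,0,0],0],[[0,0,0],0]]}}

```text
time_s: 13.45
tool_pos: [0.607, 0.1494, 0.0193]
eef_rot: [0.991, 0.132, -0.0, -0.0]
contact_force: [-0.3, -0.7, 0.4]
gripper_width: -0.0001
gripper_force: 0.0
```

```bash
python3 - <<'E'
from h import *
i=cams.camera_info('scene');E=i["extrinsics"];t=env.state()["tool_pos"];u=np.array([.965,.263,0]);l=np.array([-.263,.965,0])
P=[t+a*.011*u+b*.014*l+[0,0,h] for h in(0,.008) for a in(-1,1) for b in(-1,1)]
p,_=cv2.projectPoints(np.array(P),cv2.Rodrigues(E[:3,:3])[0],E[:3,3],i["camera_matrix"],i["dist_coeffs"]);p=p[:,0];print(p.round(1),env.state())
im=cams.camera('scene')[170:215,290:360,::-1];im=cv2.resize(im,None,fx=11,fy=11,interpolation=2)
for k,q in enumerate(p): cv2.circle(im,tuple(int(z) for z in (q-[290,170]+.5)*11),4,(0,0,255) if k<4 else (0,255,0),-1)
cv2.imwrite('pics/s5.png',im)
E
```

```text
[[327.9 202.8]
 [332.3 194.8]
 [337.3 205.9]
 [341.6 197.8]
 [328.2 200.2]
 [332.7 192.3]
 [337.6 203.4]
 [342.  195.3]] {'time_s': 13.45, 'joint_pos': array([6.31851689e-02, 5.57800034e-01, 1.56039386e+00, 3.05649931e-05,
       1.02340319e+00, 1.36965897e+00]), 'dq': array([-6.38137248e-04,  2.28659289e-03, -6.08796889e-06, -1.22172447e-03,
        1.14719985e-03,  1.15917569e-03]), 'joint_torque': array([-5.83071487e-04, -5.61160719e+01, -2.40382111e+01,  3.17550803e-04,
        1.08552675e-03,  1.95549160e-05]), 'tool_pos': array([0.6069791 , 0.14943475, 0.01932602]), 'eef_rot': array([ 9.91280452e-01,  1.31768982e-01, -1.30718865e-06, -1.31708771e-05]), 'contact_force': array([-0.34105607, -0.68908072,  0.38846444]), 'moment': array([0.01369431, 0.01765609, 0.01846338]), 'gripper_force': 0.0, 'gripper_width': -6.0518189526948686e-05}
```

View pics/s5.png

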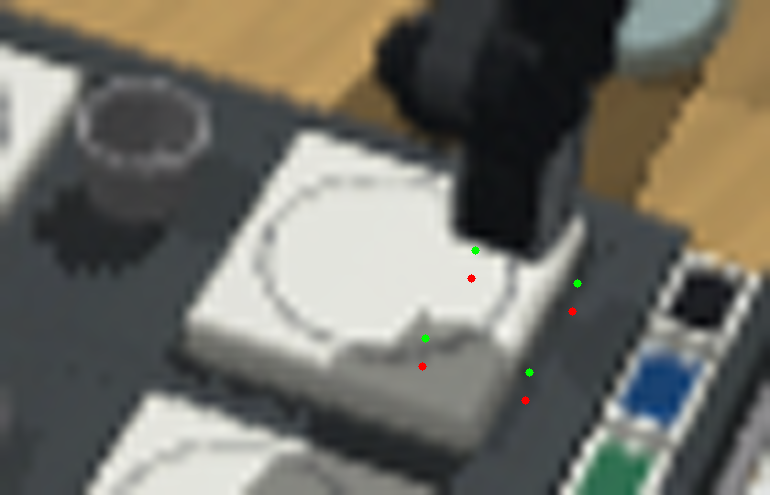

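```bash
python3 - <<'E'
from h import *
from scipy.spatial.transform import Rotation as R
s=env.state();r=R.from_quat(s["eef_rot"])
c1,d1=ray("wrist",[[295.4,253.5],[265.4,253.5]]);c2,d2=ray("scene",[[338.1,193],[342.2,188.6]])
for a,b in zip(d1,d2):
    t=np.linalg.lstsq(np.c_[a,-b],c2-c1,rcond=None)[0];p=(c1+a*t[0]+c2+b*t[1])/2;print(p.round(4),np.linalg.norm(c1+a*t[0]-c2-b*t[1]).round(4),"tool frame",r.inv().apply(p-s["tool_pos"]).round(4))
E
```

```text
[0.618  0.1449 0.0497] 0.0058 tool frame [ 0.0094  0.0072 -0.0304]
[0.6166 0.1598 0.0525] 0.0031 tool frame [ 0.012  -0.0075 -0.0332]
```

Two-view triangulation puts the real fingertip at about z = 0.050, 30 mm above the reported TCP, and its shadow agrees. So the finger has not reached the cover yet, and I'll keep going down.

>>> {"name": "carry_out", "arguments": {"rows": [[[0,0,0.003],0],[[0,0,0.003],0],[[0,0,0.003],0],[[0,0,0.003],0],[[0,0,0.002],0],[[0,0,0],0],[[0,0,0],0],[[0,0,0],0]]}}

```text
time_s: 14.3
tool_pos: [0.6071, 0.1494, 0.0054]
eef_rot: [0.991, 0.132, 0.0, 0.0]
contact_force: [0.9, -0.5, 0.3]
gripper_width: 0.0003
gripper_force: 0.0
```

```bash
python3 - <<'E'
from h import *
print(env.state()["tool_pos"],env.state()["contact_force"])
im=cams.camera('scene')[170:215,290:360,::-1];im=cv2.resize(im,None,fx=8,fy=8,interpolation=2)
cv2.imwrite('pics/s6.png',im)
E
```

```text
[0.60712012 0.14940583 0.0054446 ] [ 0.86206805 -0.51418786  0.33186584]
```

View pics/s6.png

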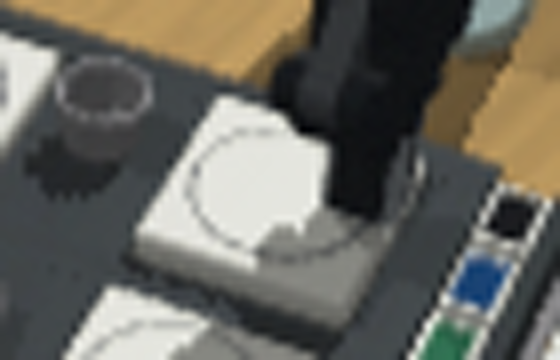

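The scene crop shows the fingertip at about (375,220), still roughly 8 mm above the level cover. All 10 views are used, so from here I'll track the cover's near edge numerically.

```bash
cat > tr.py <<'E'
import sys
from h import *
g=[];F=[]
for k in range(4):
    g.append(cv2.cvtColor(cams.camera('scene'),cv2.COLOR_RGB2GRAY).astype(np.float32)); F.append(env.state()["contact_force"])
g=np.mean(g,0)
if len(sys.argv)>1: np.save("base.npy",g)
b=np.load("base.npy")
# shadow-free vertical strips across the near-left silhouette of the far-left cover; other covers as control
for n,(u0,u1,v0,v1) in {"FL near corner":(303,318,182,210),"FR":(296,312,205,228),"NL":(262,278,170,196)}.items():
    A=b[v0:v1,u0:u1];B=g[v0:v1,u0:u1]
    try:
        cc,M=cv2.findTransformECC(A,B,np.eye(2,3,dtype=np.float32),cv2.MOTION_TRANSLATION,(3,100,1e-5)); M=M[:,2].round(2)
    except cv2.error: M=None
    print(n,"shift px",M,"absdiff",np.abs(A-B).mean().round(1))
s=env.state();print("z",s["tool_pos"][2].round(4),"Fmean",np.mean(F,0).round(2),"t",s["time_s"])
E
python3 tr.py base
```

```text
FL near corner shift px [-0. -0.] absdiff 0.0
FR shift px [0. 0.] absdiff 0.0
NL shift px [-0.  0.] absdiff 0.0
z 0.0054 Fmean [ 0.02  0.74 -0.19] t 14.55
```

>>> {"name": "carry_out", "arguments": {"rows": [[[0,0,0.001],0],[[0,0,0.001],0],[[0,0,0.001],0],[[0,0,0.001],0],[[0,0,0],0],[[0,0,0],0],[[0,0,0],0],[[0,0,0],0]]}}

```text
time_s: 15.35
tool_pos: [0.6071, 0.1494, 0.0014]
eef_rot: [0.991, 0.132, 0.0, 0.0]
contact_force: [-0.4, 0.0, -0.3]
gripper_width: 0.0001
gripper_force: 0.0
```

>>> {"name": "carry_out", "arguments": {"rows": [[[0,0,0.0005],0],[[0,0,0.0005],0],[[0,0,0.0005],0],[[0,0,0],0],[[0,0,0],0],[[0,0,0],0],[[0,0,0],0],[[0,0,0],0]]}}

```text
time_s: 16.15
tool_pos: [0.607, 0.1494, -0.0002]
eef_rot: [0.991, 0.132, -0.0, -0.0]
contact_force: [-0.7, -0.3, 0.0]
gripper_width: 0.0
gripper_force: 0.0
```

```bash
python3 tr.py
```

```text
FL near corner shift px [-0.  0.] absdiff 0.3
FR shift px [-0.05 -0.35] absdiff 3.8
NL shift px [-0. -0.] absdiff 0.3
z -0.0002 Fmean [-0.18 -0.5  -0.18] t 16.35
```

>>> {"name": "carry_out", "arguments": {"rows": [[[0,0,0.0005],0],[[0,0,0],0],[[0,0,0.0005],0],[[0,0,0],0],[[0,0,0.0005],0],[[0,0,0],0],[[0,0,0],0],[[0,0,0],0]]}}

```text
time_s: 17.15
tool_pos: [0.6077, 0.1495, -0.0013]
eef_rot: [0.991, 0.132, 0.001, 0.0]
contact_force: [2.7, 0.9, 1.8]
gripper_width: -0.0001
gripper_force: 1.7
```

```bash
python3 tr.py
```

```text
FL near corner shift px [-0.06 -0.19] absdiff 5.3
FR shift px [-0.09 -0.36] absdiff 4.9
NL shift px [-0. -0.] absdiff 0.3
z -0.0013 Fmean [3.1  1.27 3.21] t 17.35
```

>>> {"name": "carry_out", "arguments": {"rows": [[[0,0,0.0005],0],[[0,0,0],0],[[0,0,0.0005],0],[[0,0,0],0],[[0,0,0],0],[[0,0,0],0],[[0,0,0],0],[[0,0,0],0]]}}

```text
time_s: 18.15
tool_pos: [0.6082, 0.1496, -0.0021]
eef_rot: [0.991, 0.132, 0.001, -0.0]
contact_force: [4.7, 1.5, 5.5]
gripper_width: 0.0001
gripper_force: 2.9
```

```bash
python3 tr.py
```

```text
FL near corner shift px [-0.04 -0.35] absdiff 8.8
FR shift px [-0.13 -0.33] absdiff 5.3
NL shift px [-0. -0.] absdiff 0.4
z -0.0021 Fmean [5.42 1.81 5.64] t 18.35
```

```bash
cat > edge.py <<'E'
from h import *
b=np.load("base.npy"); g=np.mean([cv2.cvtColor(cams.camera('scene'),cv2.COLOR_RGB2GRAY).astype(float) for _ in range(3)],0)
i=cams.camera_info('scene');E=i["extrinsics"];u=np.array([.965,.263,0]);l=np.array([-.263,.965,0]);z=np.array([0,0,1.])
c=np.array([.5855,.143,.016])
def pr(P): return cv2.projectPoints(np.array(P),cv2.Rodrigues(E[:3,:3])[0],E[:3,3],i["camera_matrix"],i["dist_coeffs"])[0][:,0]
def pose(th,dz=0,dx=0): # tip about the post's far edge (+7 mm)
    def f(a,bb,h):
        x=a-.007; return c+(.007+dx+x*np.cos(th)+h*np.sin(th))*u+bb*l+(dz+h*np.cos(th)-x*np.sin(th))*z
    return f
def samp(im,p,n): # transition dark->white along the image normal n of the near top edge
    t=np.arange(-5,5.01,.1); q=(p+np.outer(t,n)).astype(np.float32)
    v=cv2.remap(im.astype(np.float32),q[:,0].reshape(1,-1),q[:,1].reshape(1,-1),cv2.INTER_LINEAR)[0]
    return t[np.argmax(np.gradient(cv2.GaussianBlur(v[None],(0,0),4)[0]))]
e0=pose(0)
for bb in(-.02,-.01,0,.01,.02):
    p=pr([e0(-.032,bb,.012)])[0]; tdir=pr([e0(-.032,bb+.004,.012)])[0]-p; n=np.array([-tdir[1],tdir[0]])/np.linalg.norm(tdir)
    if n[0]<0:n=-n
    pred=[round(float((pr([pose(th)(-.032,bb,.012)])[0]-p)@n),2) for th in(.06,.16)]
    print("edge base",samp(b,p,n).round(2),"now",samp(g,p,n).round(2),"pred .06,.16:",pred,"pushed 1.5mm:",((pr([pose(0,0,.0015)(-.032,bb,.012)])[0]-p)@n).round(2))
E
python3 edge.py
```

```text
edge base -0.6 now -0.8 pred .06,.16: [-0.0, 0.14] pushed 1.5mm: 0.64
edge base -0.5 now -0.9 pred .06,.16: [-0.0, 0.14] pushed 1.5mm: 0.64
edge base -0.8 now -0.8 pred .06,.16: [-0.0, 0.13] pushed 1.5mm: 0.63
edge base -0.6 now -0.7 pred .06,.16: [-0.0, 0.13] pushed 1.5mm: 0.63
edge base -0.6 now -0.7 pred .06,.16: [-0.0, 0.13] pushed 1.5mm: 0.62
```

```bash
cat >> edge.py <<'E'
print("side top edge, vertical px (negative=up)")
for a in(-.028,-.024,-.02,-.014,-.008):
    p=pr([e0(a,-.032,.012)])[0]; q=pr([e0(a,-.032,.006)])[0]
    col=lambda im:[int(x) for x in cv2.getRectSubPix(im.astype(np.float32),(1,15),(float(p[0]),float(p[1])))[:,0]]
    print(a,col(b),col(g),"pred .06 .16",[round(float((pr([pose(t)(a,-.032,.012)])[0]-p)[1]),2) for t in(.06,.16)])
E
python3 edge.py | tail -6
```

```text
side top edge, vertical px (negative=up)
-0.028 [70, 85, 124, 171, 210, 222, 185, 134, 110, 97, 66, 52, 62, 69, 155] [72, 97, 132, 197, 216, 173, 126, 108, 94, 62, 42, 39, 47, 64, 155] pred .06 .16 [-0.56, -1.41]
-0.024 [182, 219, 225, 225, 225, 220, 190, 139, 109, 94, 72, 56, 64, 82, 145] [213, 226, 228, 229, 219, 183, 134, 109, 90, 55, 37, 38, 49, 79, 145] pred .06 .16 [-0.48, -1.21]
-0.02 [225, 225, 225, 225, 225, 227, 185, 132, 110, 100, 66, 43, 62, 68, 122] [229, 229, 229, 229, 230, 193, 138, 112, 98, 61, 39, 39, 62, 69, 122] pred .06 .16 [-0.4, -1.01]
-0.014 [197, 190, 202, 213, 223, 225, 185, 134, 110, 96, 64, 58, 66, 70, 140] [204, 214, 225, 229, 230, 203, 149, 116, 106, 76, 48, 39, 59, 70, 141] pred .06 .16 [-0.29, -0.71]
-0.008 [227, 227, 219, 198, 209, 222, 187, 136, 111, 94, 65, 57, 65, 74, 99] [228, 221, 191, 194, 218, 211, 166, 124, 107, 83, 54, 41, 56, 73, 100] pred .06 .16 [-0.17, -0.42]
```

The near edge has risen by 1.2, 1.1, 0.9, 0.7 and 0.4 px along the side. That matches a tilt of about 0.14 rad at around 5 N, so the far-left cover is the rocker and it has been tipped. Now I'll lift, shift to its middle and come down to just above it.

>>> {"name": "carry_out", "arguments": {"rows": [[[0,0,-0.003],0],[[0,0,-0.006],0],[[-0.0075,0,-0.003],0],[[-0.0075,0.0005,0],0],[[-0.0075,0,0],0],[[0,0,0.002],0],[[0,0,0],0],[[0,0,0],0]]}}

```text
time_s: 19.45
tool_pos: [0.5855, 0.143, 0.0072]
eef_rot: [0.991, 0.132, -0.0, -0.0]
contact_force: [-0.2, -0.2, -0.0]
gripper_width: 0.0003
gripper_force: 0.0
```

```bash
python3 res.py .5855 .143 .002; python3 edge.py|tail -5|cut -c1-150
```

```text
pos [0.5855 0.143  0.0072] F [-0.24 -0.19 -0.01] t 19.45 w 0.0002806867360343411
yaw 0.2643 shift [0.     0.     0.0052]
-0.028 [70, 85, 124, 171, 210, 222, 185, 134, 110, 97, 66, 52, 62, 69, 155] [76, 96, 133, 191, 218, 223, 183, 132, 110, 95, 64, 51, 62, 68, 96] pred .
-0.024 [182, 219, 225, 225, 225, 220, 190, 139, 109, 94, 72, 56, 64, 82, 145] [208, 222, 224, 224, 224, 219, 188, 138, 108, 87, 58, 43, 41, 46, 79] pr
-0.02 [225, 225, 225, 225, 225, 227, 185, 132, 110, 100, 66, 43, 62, 68, 122] [224, 225, 224, 224, 224, 183, 145, 120, 108, 100, 65, 42, 38, 39, 65] p
-0.014 [197, 190, 202, 213, 223, 225, 185, 134, 110, 96, 64, 58, 66, 70, 140] [195, 139, 103, 113, 128, 132, 132, 119, 108, 95, 63, 42, 38, 39, 76] pr
-0.008 [227, 227, 219, 198, 209, 222, 187, 136, 111, 94, 65, 57, 65, 74, 99] [177, 141, 129, 107, 114, 130, 131, 119, 108, 93, 64, 43, 38, 40, 79] pre
```

The cover lies level again. Now I press its middle.

>>> {"name": "carry_out", "arguments": {"rows": [[[0,0,0.002],0],[[0,0,0.002],0],[[0,0,0.002],0],[[0,0,0.001],0],[[0,0,0.0005],0],[[0,0,0.0005],0],[[0,0,0],0],[[0,0,0],0]]}}

```text
time_s: 20.4
tool_pos: [0.5853, 0.143, -0.0004]
eef_rot: [0.991, 0.132, 0.0, 0.0]
contact_force: [-1.8, -0.2, 3.3]
gripper_width: -0.0
gripper_force: 1.9
```

>>> {"name": "carry_out", "arguments": {"rows": [[[0,0,0.0005],0],[[0,0,0],0],[[0,0,0.0005],0],[[0,0,0],0],[[0,0,0.0005],0],[[0,0,0],0],[[0,0,0],0],[[0,0,0],0]]}}

```text
time_s: 21.2
tool_pos: [0.5854, 0.143, -0.001]
eef_rot: [0.991, 0.132, 0.0, 0.0]
contact_force: [-4.0, -0.7, 10.6]
gripper_width: -0.0002
gripper_force: 5.2
```

>>> {"name": "carry_out", "arguments": {"rows": [[[0,0,0.0005],0],[[0,0,0],0],[[0,0,0.0005],0],[[0,0,0],0],[[0,0,0.0005],0],[[0,0,0],0],[[0,0,0],0],[[0,0,0],0]]}}

```text
time_s: 22.0
tool_pos: [0.5854, 0.143, -0.0024]
eef_rot: [0.991, 0.132, 0.0, 0.0]
contact_force: [-4.8, -0.6, 10.9]
gripper_width: 0.0001
gripper_force: 5.4
```

>>> {"name": "carry_out", "arguments": {"rows": [[[0,0,0.0005],0],[[0,0,0],0],[[0,0,0.0005],0],[[0,0,0],0],[[0,0,0.0005],0],[[0,0,0],0],[[0,0,0],0],[[0,0,0],0]]}}

```text
time_s: 22.8
tool_pos: [0.5854, 0.1431, -0.0039]
eef_rot: [0.991, 0.132, 0.0, 0.0]
contact_force: [-5.0, -1.1, 11.1]
gripper_width: -0.0
gripper_force: 5.4
```

>>> {"name": "carry_out", "arguments": {"rows": [[[0,0,0.0005],0],[[0,0,0],0],[[0,0,0.0005],0],[[0,0,0],0],[[0,0,0.0005],0],[[0,0,0],0],[[0,0,0],0],[[0,0,0],0]]}}

```text
time_s: 23.6
tool_pos: [0.5854, 0.1431, -0.0045]
eef_rot: [0.991, 0.132, 0.0, 0.0]
contact_force: [-6.6, -1.0, 18.1]
gripper_width: 0.0003
gripper_force: 8.9
```

The post yielded at about 11 N, and it has now bottomed out after 4 mm of travel at 18 N. I'll lift clear and verify.

>>> {"name": "carry_out", "arguments": {"rows": [[[0,0,0.0005],0],[[0,0,0],0],[[0,0,-0.003],0],[[0,0,-0.01],0],[[0,0,-0.03],0],[[0,0,-0.04],0],[[0,0,-0.04],0],[[0,0,-0.04],0]]}}

```text
time_s: 24.4
tool_pos: [0.5853, 0.1431, 0.1575]
eef_rot: [0.991, 0.132, -0.0, -0.0]
contact_force: [0.7, -0.1, 0.0]
gripper_width: -0.0
gripper_force: 0.0
```

>>> {"name": "carry_out", "arguments": {"rows": [[[-0.03,0.03,-0.03],0],[[-0.035,0.035,0],0],[[-0.035,0.035,0],0],[[-0.035,0.035,0],0],[[-0.035,0.035,0],0],[[-0.035,0.035,0],0],[[-0.035,0.035,0],0],[[0,0,0],0]]}}

```text
time_s: 25.2
tool_pos: [0.4149, -0.155, 0.1851]
eef_rot: [0.992, 0.128, -0.0, 0.001]
contact_force: [-0.2, 0.3, -0.3]
gripper_width: 0.0004
gripper_force: 0.0
```

```bash
python3 - <<'E'
from h import *
S={"top":[(227,179),(261,170),(240,228),(275,219)],"scene":[(325,196),(311,219),(279,181),(264,203)]}
C={}
for n in S:
    im=cams.camera(n)[:,:,::-1]; cv2.imwrite(f"pics/{n}_end.png",im)
    b=blobs(im,S[n],130); print([(int(x[0]),x[1].round(1)) for x in b]); C[n]=np.array([x[1] for x in b])
    d=cv2.absdiff(im,cv2.imread(f"pics/{n}0.png")).max(2)
c1,d1=ray("top",C["top"]); c2,d2=ray("scene",C["scene"])
for a,b in zip(d1,d2):
    t=np.linalg.lstsq(np.c_[a,-b],c2-c1,rcond=None)[0]; print(((c1+a*t[0]+c2+b*t[1])/2).round(4))
s=env.state();print(s["tool_pos"],s["contact_force"],s["time_s"])
E
python3 edge.py|tail -5|cut -c1-150
```

```text
[(881, array([227.1, 182.4])), (766, array([261.2, 170.2])), (809, array([239.6, 227.3])), (802, array([274.4, 217.7]))]
[(538, array([324.7, 195.5])), (653, array([310.9, 219.6])), (502, array([279.6, 180.8])), (621, array([264.5, 203.2]))]
[0.5809 0.144  0.0211]
[0.6059 0.0655 0.0245]
[0.477  0.1131 0.0248]
[0.4988 0.0366 0.024 ]
[ 0.41697195 -0.15099997  0.18499258] [0.81425972 1.05084796 0.34785916] 25.3
-0.028 [70, 85, 124, 171, 210, 222, 185, 134, 110, 97, 66, 52, 62, 69, 155] [63, 63, 85, 106, 131, 164, 178, 154, 114, 94, 64, 54, 54, 56, 124] pred .
-0.024 [182, 219, 225, 225, 225, 220, 190, 139, 109, 94, 72, 56, 64, 82, 145] [123, 178, 181, 178, 178, 178, 177, 157, 114, 88, 70, 56, 53, 65, 116] p
-0.02 [225, 225, 225, 225, 225, 227, 185, 132, 110, 100, 66, 43, 62, 68, 122] [188, 180, 179, 179, 179, 179, 180, 157, 114, 93, 66, 55, 53, 53, 97] pr
-0.014 [197, 190, 202, 213, 223, 225, 185, 134, 110, 96, 64, 58, 66, 70, 140] [179, 159, 149, 140, 150, 171, 181, 154, 114, 94, 68, 55, 53, 55, 111] p
-0.008 [227, 227, 219, 198, 209, 222, 187, 136, 111, 94, 65, 57, 65, 74, 99] [181, 181, 181, 177, 154, 152, 171, 153, 114, 93, 70, 56, 53, 58, 116] pr
```

In the scene view the cover dropped 1.3 px, about 4 mm, and its side edge shifted evenly, so it is level. The top blob only merged with the dipper's rim, which explains the 21 mm reading. Handing in.

```bash
python3 -c "
from bench import workorder
print(workorder.close_job())"
```

```text
the job is handed in; nothing more can be done
None
```

The rocking cover was the far-left one: it tipped about 0.14 rad under the fingertip, then went down 4 mm when pressed on its middle, and now looks level with the other three; the job is handed in but gave no verdict back.

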